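# Put a gauge away in a tip-out bin

### The job

Put the small aircraft gauge away in the middle bin of the tilt-bin unit: pull that bin down by its handle until it is fully open, stand the gauge inside on the bin's floor, on its back with the dial up (set it down, do not drop it), then push the bin back up until it is fully shut, without slamming it. Leave the two other bins shut and the other parts on the bench where they are.

Things in the scene. Friction and masses are not known exactly. Their poses are not given: they have to be found in the camera images.
- bin_unit: Fixed grey plastic tilt-bin unit at the back of the bench: 600 wide, 200 deep, 240 high, with three equal off-white tip-out bins side by side, fronts to the robot. Origin on the bench under the middle of its front face; x into the housing, y to the left along the front, z up. Within 0.2 rad of square to the robot. Roof 12 thick, its front edge at x = 50.
- bin_middle (a joint): Opening angle of the middle bin in rad: 0 = shut, 0.75 = fully open against its stop, its top tipped towards the robot. The bin (0.55 kg) turns about the bottom hinge; its weight swings it shut below about 0.25 rad and open against the stop beyond about 0.45; in between it may hang where it is left. The hinge is damped.
- bin_left (a joint): Opening angle of the left (+y) bin in rad, 0 = shut. Must stay shut.
- bin_right (a joint): Opening angle of the right (-y) bin in rad, 0 = shut. Must stay shut.
- bin_middle_hinge (a point): Middle of the middle bin's hinge line: in the unit's axes at x = 17, y = 0, z = 35. Turns with the bin: bin y along the hinge, z up the bin's front, x into the bin (the unit's axes when shut). In these axes the front panel is 186 wide, x -17 to -11, z -14 to 186; floor top z = -9. The bin is open at the top.
- bin_middle_handle (a point): Middle of the middle bin's bow handle: black round bar 12 thick, 110 long, along the bin's y, at x = -57, z = 170 in the hinge axes: 40 in front of the panel (clear gap 34) and, when shut, 205 above the bench. It turns with the bin; from fully open, closing first carries the bar more up than forward.
- bin_middle_floor (a point): Point on top of the middle bin's floor at x = 45, y = 0, z = -9 in the hinge axes; turns with the bin. The space inside runs from x = -11 to 112 and y = -90 to 90 in the hinge axes; back wall to z = 104; side walls to z = 172 at the front (as far as x = 45), sloping to 104 at the back.
- gauge: The small aircraft gauge, 0.28 kg or so: a round dark steel case 52 in diameter and 70 tall standing on its flat back, then a black square flange 60 x 60 x 12 (its middle 76 above the base) and a round bezel with a black dial on top; 90 tall in all. Origin in the middle of its base, z up towards the dial, x and y parallel to the flange's sides.
- big_gauge: A larger gauge of the same kind (flange 84 x 84, 105 tall): leave it. Origin in the middle of its base.
- contactor: Bystander: contactor, round dark can on a steel plate 76 x 56, 82 tall. Origin in the middle of its base.
- junction_box: Bystander: aluminium junction box 82 x 60 x 53 with a brass socket at each end (102 long over all). Origin in the middle of its base.
- screwdriver: Bystander: screwdriver 200 long lying on the bench. Origin under its middle.
- jar: Bystander: glass jar 68 in diameter, 85 tall. Origin in the middle of its base.
Not all that is in view belongs to the job. Leave any blue, orange or red look-alike of the gauge alone.

How it is judged:
On the way, in this order (a step that is already met when the one before it is completed fails the run):
1. the middle bin is fully open (value of joint bin_middle above 0.68 rad), for 0.2 s.
2. the gauge stands on the open bin's floor on its back, let go (x of gauge in the frame of bin_middle_floor between -0.04 and 0.05 m and y of gauge in the frame of bin_middle_floor between -0.075 and 0.075 m and z of gauge in the frame of bin_middle_floor between -0.01 and 0.015 m and angle between the z axis of gauge and the z axis of bin_middle_floor, either way round below 0.3 rad and value of joint bin_middle above 0.5 rad and contact force between the fingers and gauge below 0.1 N), for 0.2 s.
At the end, for the whole second after the job is handed in: The middle bin is fully shut (within 0.03 rad), the gauge stands still inside it on the floor, on its back with the dial up (within 0.3 rad of upright); the left and right bins are shut (within 0.05 rad) and every other part is within 30 mm of where it was (value of joint bin_middle below 0.03 rad and angle between gauge's own z axis and vertical below 0.3 rad and x of gauge in the frame of bin_middle_floor between -0.04 and 0.05 m and y of gauge in the frame of bin_middle_floor between -0.075 and 0.075 m and z of gauge in the frame of bin_middle_floor between -0.01 and 0.015 m and angle between the z axis of gauge and the z axis of bin_middle_floor, either way round below 0.3 rad and linear speed of gauge below 0.03 m/s and value of joint each of bin_left, bin_right below 0.05 rad and distance of each of big_gauge, contactor, junction_box, screwdriver, jar from where it was at the start of the episode below 0.03 m); the robot touches nothing.
It fails at once if the middle bin is slammed or dropped (faster than 2.5 rad/s) (velocity of joint bin_middle below -2.5 rad/s or velocity of joint bin_middle above 2.5 rad/s).
It fails at once if the gauge is dropped (falls or is thrown faster than 0.9 m/s while not held) (linear speed of gauge above 0.9 m/s and contact force between the fingers and gauge below 0.1 N).
It fails at once if another part is knocked over or shoved away (distance of any of big_gauge, contactor, junction_box, screwdriver, jar from where it was at the start of the episode above 0.06 m or angle between any of big_gauge, contactor, junction_box, jar's own z axis and vertical above 0.5 rad).
It fails at once if another bin is pulled open (value of joint any of bin_left, bin_right above 0.3 rad).
It also fails if it takes over 72 s, if anything falls off the work surface, if the arm or the gripper's body presses on something with over 40 N, if the wrist force passes 120 N, or if a joint passes its speed limit or range.

### The arm

A 7-joint arm with a two-finger parallel gripper is mounted at the origin on the work surface. World frame = base frame: x ahead of the robot, y to its left, z up, the work surface at z = 0. Lengths are in m, angles in rad, forces in N, time in s.
With the tool pointing down it reaches from about 0.4 to 0.85 m from the base axis. Payload 10.4 kg.
Tool frame: the origin (TCP) lies at the very end of the fingers, on their centre line; the grasp point (between the pads) lies 19 mm behind it; z points along the fingers, y is the line along which they close (so a half turn about z gives the same grasp; the last joint's range is limited). The gripper opens to 87 mm and grips with 3 to 60 N. Pads are 19 mm wide; open, the fingers measure 117 mm over their backs; the gripper's body (75 mm by 190 mm) begins 51 mm behind the grasp point.
Start: joints at [1.126, 0.332, -0.065, 1.46, 0.022, 1.35, -0.088], TCP at [0.256, -0.57, 0.223] pointing down, gripper open.
Joint ranges: [-2.6, 2.6], [-0.5, 2.12], [-1.47, 1.34], [0.16, 2.42], [-1.27, 4.41], [0.06, 2.06], [-2.6, 2.6]. Speed limits (rad/s): [2.22, 2.22, 2.79, 2.79, 3.14, 3.14, 3.14].

### API

Orientations are given as a unit quaternion [x, y, z, w].
In Python, from bench import status, camera, order gives the robot as it stands.
- The arm moves only by the tool jog_arm, never from a script. Its argument "plan" is a list of rows, each a list of 7 numbers: the turn, a rotation vector about the tool's x, y, z in rad, then the shift along the tool's x, y, z in mm, then the opening, from -1 (shut) to 1 (fully open). A call has 1 to 12 rows; each row is the pose to reach, as a shift and turn from the pose commanded when the call began, along the tool's axes at that moment; what a row does not reach only later rows make up. A row lasts 1/10 s, in which the tool goes at most 50 mm and 8.59 degrees, less where a joint would pass 70% of its speed; a pose out of reach is approached as far as the arm can. A call with a gripper value outside its range is refused whole. The fingers move at their own pace and stop on an object; "squeeze" is the grip in N (left out, the last holds). Time passes only in rows, so rows that repeat a pose let the fingers close. It gives the time, the measured TCP pose, the force, the opening and the grip force at its end, in the units of the state.
- status.read_state(): the state, without advancing time (a new reading comes with each control period).
- camera(name): name is "side" or "top"; returns a dict with "image" (480x640x3 uint8, red, green, blue), "z_map" (480x640 float32, m along the optical axis (not along the pixel's ray), 0 where there is no reading), "fx", "fy", "cx", "cy" (pixels), "world_from_camera" (4x4, takes a point from camera to world coordinates). Camera axes: x right, y down, z forward; pixel columns grow to the right and rows downward; lengths in m; the calibration is good to about 2 mm. A picture is of the moment at which its call begins.
- order.close_job(): hands the job in; it is judged then, once.
The state is a dict: "time": time; "joint_positions": joint angles; "joint_vel": joint speeds; "joint_torque": joint torques, N m; "ee_pos": TCP position; "eef_rot": TCP orientation; "ft_force": force on the tool from outside, world axes, zero at the start; "torque": the same for the moment, N m; "width": finger opening in m; "grip_force": force on a finger pad.
Only numpy, scipy, OpenCV 4.12 (cv2) and the standard library are available. Lean on these libraries where they do the work, as an engineer would, in place of code of your own. Each camera call takes 0.05 s, during which the arm holds its last target. There are 200 camera calls.

## Working session

There is one attempt and no reset: what is moved stays moved. The work goes in short steps, Python scripts to look and compute and a tool call to move; the robot and the scene stay as the last step left them, time stands still between calls to the robot, and variables do not carry over. Pictures are saved under pics/ and viewed, at most 10 in all, crops included, and the job is handed in when it is done.

Besides the shell and the picture viewer there is one more tool, called after ">>>" as name([rows], argument=value, ...), one row to a line, values as JSON. jog_arm: Moves the arm, as the interface text tells. Its arguments: {"type":"object","properties":{"plan":{"type":"array"},"squeeze":{"type":"number"}},"required":["plan"]}

```bash
mkdir -p pics; ls; cat > h.py <<'E'
import sys; sys.path.insert(0,'.')
import numpy as np, cv2
from scipy.spatial.transform import Rotation as R
from bench import status, camera, order
def pts(c):
    z=c['z_map']; v,u=np.indices(z.shape)
    P=np.stack([(u-c['cx'])/c['fx']*z,(v-c['cy'])/c['fy']*z,z],-1)
    T=np.array(c['world_from_camera']); W=P@T[:3,:3].T+T[:3,3]; W[z==0]=np.nan
    return W
def save(c,n): cv2.imwrite('pics/'+n,c['image'][:,:,::-1])
def snap(tag):
    o={}
    for n in('side','top'):
        c=camera(n); o[n]=c; save(c,f'{tag}_{n}.png'); np.savez(f'{tag}_{n}.npz',**c)
    return o
E
python3 - <<'E'
from h import *
o=snap('a')
for n in o: print(n,o[n]['fx'],o[n]['cx'],np.round(o[n]['world_from_camera'],3).tolist())
print(status.read_state())
E
```

```text
pics
side 445.37256204519605 309.95523904757744 [[-0.991, 0.123, -0.043, 0.605], [0.131, 0.937, -0.325, 0.336], [0.0, -0.328, -0.945, 1.247], [0.0, 0.0, 0.0, 1.0]]
top 587.8403290428018 307.9240351965786 [[-0.022, -0.998, 0.053, 0.473], [-1.0, 0.023, 0.013, -0.046], [-0.014, -0.053, -0.999, 1.647], [0.0, 0.0, 0.0, 1.0]]
{'time': 0.1, 'joint_positions': array([ 1.12641496,  0.33284309, -0.06467696,  1.46085707,  0.02157653,
        1.34988052, -0.08850362]), 'joint_vel': array([-2.89457730e-04, -2.24503316e-03,  5.24554908e-04, -4.05674503e-03,
        1.08344234e-03, -6.43080480e-04, -5.91323196e-05]), 'joint_torque': array([ 2.07558100e-03, -6.24543142e+01,  2.50216783e-02, -3.90715313e+01,
       -6.14133873e-02,  3.65999225e-02, -1.38591730e-05]), 'ee_pos': array([ 0.25571829, -0.56991718,  0.22181206]), 'eef_rot': array([ 9.77845839e-01,  2.09325338e-01, -1.55684615e-04, -6.27935424e-04]), 'ft_force': array([-0.14838905, -0.28850759, -0.22992426]), 'torque': array([-0.00614865,  0.04003788, -0.01656197]), 'grip_force': 0.0, 'width': 0.08740899262950952}
```

View pics/a_side.png

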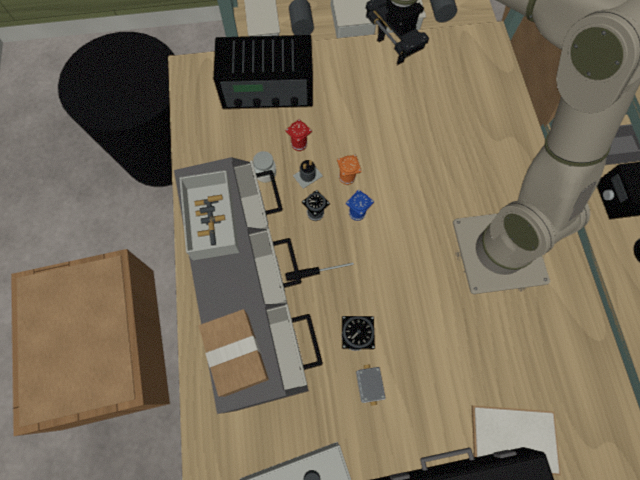

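View pics/a_top.png

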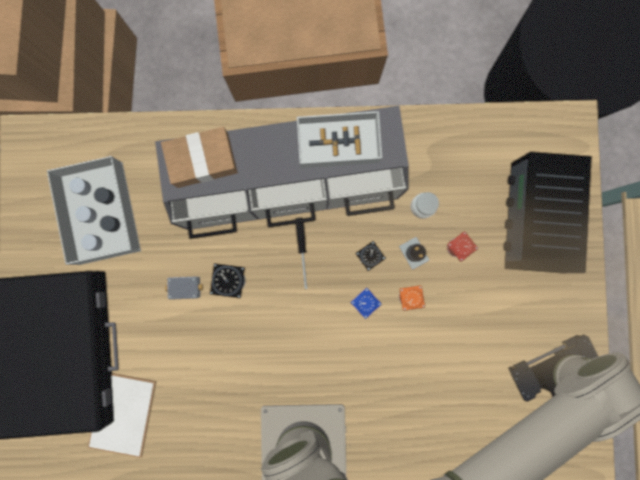

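The side view shows the black gauge at about (316,204), the middle handle at (290,262) and the big gauge at (358,333). The top view shows the gauge at (370,255), the middle handle at (291,212) and the screwdriver at (302,250). Next I'll measure these.

```bash
cat > m.py <<'E'
from h import *
for n in ('top','side'):
    c=dict(np.load(f'a_{n}.npz')); W=pts(c); im=c['image'].astype(int)
    hsv=cv2.cvtColor(c['image'],cv2.COLOR_RGB2HSV); dark=im.max(2)<75
    def box(m,u0,u1,v0,v1):
        k=np.zeros_like(m); k[v0:v1,u0:u1]=m[v0:v1,u0:u1]; return k
    # gauge flange: dark points with z in 0.06..0.1
    b=(355,388,238,273) if n=='top' else (300,332,188,222)
    g=box(dark|True,*b)&(W[...,2]>.066)&(W[...,2]<.1)
    P=W[g]; r=cv2.minAreaRect((P[:,:2]*1000).astype(np.float32))
    print(n,'gauge',len(P),'zpct',np.nanpercentile(P[:,2],[10,50,90]).round(4),'rect',np.round(r[0],1),np.round(r[1],1),round(r[2],1), P.mean(0).round(4))
    # handles: dark points z .17..0.225 near unit front
    b=(165,410,180,240) if n=='top' else (255,330,160,375)
    h=box(dark,*b)&(W[...,2]>.185)&(W[...,2]<.225)
    cn,l,s,ce=cv2.connectedComponentsWithStats(h.astype(np.uint8))
    for i in range(1,cn):
        if s[i,4]>25:
            P=W[l==i]; print(' handle',s[i].tolist(),P.mean(0).round(4),P.min(0).round(3),P.max(0).round(3))
    # roof: grey points z .225..0.25
    k=(abs(W[...,2]-.24)<.008)&(W[...,0]>.4)
    P=W[k]; 
    for lab,m in(('roof',k),):
        r=cv2.minAreaRect((P[:,:2]*1000).astype(np.float32)); print(' roof',len(P),np.median(P[:,2]).round(4),np.round(r[0],1),np.round(r[1],1),round(r[2],2))
E
python3 m.py
```

```text
top gauge 511 zpct [0.079  0.0858 0.0915] rect [ 520.7 -190. ] [60.  60.3] 33.6 [ 0.5204 -0.1893  0.0857]
 handle [389, 192, 4, 11, 34] [ 0.6604 -0.233   0.2094] [ 0.646 -0.238  0.2  ] [ 0.672 -0.228  0.218]
 handle [344, 198, 49, 17, 153] [ 0.6326 -0.1619  0.2101] [ 0.619 -0.236  0.203] [ 0.659 -0.118  0.218]
 handle [265, 203, 50, 24, 259] [0.6127 0.0131 0.21  ] [ 0.594 -0.044  0.201] [0.649 0.077 0.219]
 handle [187, 215, 49, 23, 248] [0.5898 0.208  0.2101] [0.571 0.15  0.204] [0.624 0.27  0.221]
 roof 10241 0.2402 [763.5  33.4] [162.1 601.7] 7.18
side gauge 419 zpct [0.0785 0.0859 0.0904] rect [ 521.8 -190. ] [60.1 61.8] 35.3 [ 0.5222 -0.1863  0.0851]
 handle [256, 170, 26, 45, 262] [ 0.6359 -0.1784  0.2093] [ 0.617 -0.24   0.202] [ 0.672 -0.117  0.215]
 handle [273, 238, 28, 50, 316] [0.6117 0.0171 0.2097] [ 0.593 -0.045  0.202] [0.648 0.077 0.216]
 handle [266, 303, 19, 7, 39] [0.6592 0.1194 0.2124] [0.638 0.113 0.194] [0.682 0.124 0.223]
 handle [292, 314, 30, 56, 361] [0.5878 0.2106 0.21  ] [0.569 0.148 0.203] [0.624 0.271 0.216]
 roof 9950 0.24 [764.   31.7] [159.7 601.3] 7.04
```

```bash
cat > m2.py <<'E'
from h import *
a=np.radians(7.1); O=np.array([.6396,.0171]); ux=np.array([np.cos(a),np.sin(a)]); uy=np.array([-ux[1],ux[0]])
for n in ('top','side'):
    c=dict(np.load(f'a_{n}.npz')); W=pts(c); im=c['image'].astype(int); dark=im.max(2)<75
    d=W[...,:2]-O; X=d@ux*1000; Y=d@uy*1000; Z=W[...,2]*1000
    k=(abs(Z-240)<6)&(X>0)
    for y0 in(-280,-60,0,60,250):
        m=k&(abs(Y-y0)<20); print(n,y0,'roof x',np.percentile(X[m],[0,1,99,100]).round(1))
    m=k&(abs(X-60)<12);print(' roof y',Y[m].min().round(1),Y[m].max().round(1))
    for y0 in(-195,0,195):
        b=dark&(Z>195)&(Z<222)&(abs(Y-y0)<40)&(X<-25)&(X>-70)
        e=dark&(Z>195)&(Z<222)&(abs(Y-y0)<75)&(X<-15)&(X>-70)
        print(' bar',y0,X[b].mean().round(1),np.percentile(X[b],[5,95]).round(1),'topz',np.percentile(Z[b],90).round(1),'yext',Y[e].min().round(1),Y[e].max().round(1))
        for yy in(-30,0,30):
            q=b&(abs(Y-y0-yy)<10); print('   ',yy,X[q].mean().round(1),end='')
        print()
    # panels front top: light
    l=(im.min(2)>140)&(Z>212)&(Z<228)&(abs(X)<30)
    for y0 in(-195,0,195):
        q=l&(abs(Y-y0)<60); print(' panel top',y0,q.sum(),np.percentile(X[q],[5,50,95]).round(1) if q.sum() else '',np.median(Z[q]).round(1) if q.sum() else '')
E
python3 m2.py
```

```text
top -280 roof x [ 44.3  51.7 202.3 204.4]
top -60 roof x [ 54.   54.9 199.6 204.4]
top 0 roof x [ 53.5  55.7 202.7 204.9]
top 60 roof x [ 53.7  55.5 202.6 205.5]
top 250 roof x [ 54.4  54.8 204.2 204.8]
 roof y -299.2 301.6
 bar -195 -36.6 [-39.  -34.1] topz 214.4 yext -252.7 -136.7
    -30 -36.5    0 -36.4    30 -36.5
 bar 0 -36.4 [-40.4 -32.2] topz 214.1 yext -59.8 59.2
    -30 -36.3    0 -36.5    30 -36.3
 bar 195 -35.9 [-39.1 -32.7] topz 215.7 yext 137.2 253.8
    -30 -35.8    0 -36.2    30 -35.9
 panel top -195 106 [4.6 7.2 9.7] 220.5
 panel top 0 106 [ 5.2  7.5 10.2] 220.0
 panel top 195 104 [ 5.3  7.7 10.3] 220.7
side -280 roof x [ 47.4  51.3 203.  204.1]
side -60 roof x [ 54.5  55.6 203.3 204.8]
side 0 roof x [ 54.6  56.3 203.1 204.7]
side 60 roof x [ 54.8  56.1 202.8 205.1]
side 250 roof x [ 54.8  55.5 204.2 205.4]
 roof y -301.5 299.8
 bar -195 -36.5 [-41.  -32.1] topz 212.2 yext -255.6 -135.0
    -30 -36.3    0 -36.2    30 -36.7
 bar 0 -35.9 [-40.7 -31.4] topz 212.2 yext -60.2 61.4
    -30 -36.4    0 -36.2    30 -35.2
 bar 195 -36.0 [-40.4 -31.6] topz 213.2 yext 136.3 255.7
    -30 -36.1    0 -35.9    30 -36.1
 panel top -195 47 [5.7 7.  9.5] 220.5
 panel top 0 68 [6.2 7.6 9.9] 220.2
 panel top 195 92 [ 6.2  8.  10.2] 220.6
```

```bash
cat >> h.py <<'E'
A=np.radians(7.1); O=np.array([.6439,.0176,0]); UX=np.array([np.cos(A),np.sin(A),0]); UY=np.array([-UX[1],UX[0],0]); UZ=np.array([0,0,1.])
U=np.stack([UX,UY,UZ],1)          # unit axes -> world
def uw(p): return O+U@(np.array(p)/1000)   # unit mm -> world m
def hin(p,b):                     # hinge axes mm -> unit mm at opening b
    x,y,z=p; return np.array([17+x*np.cos(b)-z*np.sin(b),y,35+x*np.sin(b)+z*np.cos(b)])
def rel(pos,Rm,pos0=None,R0=None):
    s=status.read_state(); R0=R.from_quat(s['eef_rot']) if R0 is None else R0; p0=s['ee_pos'] if pos0 is None else pos0
    rv=(R0.inv()*Rm).as_rotvec(); sh=R0.inv().apply((pos-p0)*1000)
    print('turn',rv.round(3),'shift',sh.round(1)); return rv,sh
def tool(z,y): z=z/np.linalg.norm(z); y=y-z*(y@z); y/=np.linalg.norm(y); return R.from_matrix(np.stack([np.cross(y,z),y,z],1))
E
python3 - <<'E'
from h import *
Rh=tool(-UZ,UX)
rel(uw([-40,0,300]),Rh)
print(uw([-40,0,300]), Rh.as_quat())
# after arriving: path of bar in tool axes for grasped motion
for b in (0,.1,.2,.3,.4,.5,.6,.7,.75):
    d=hin([-57,0,170],b)-hin([-57,0,170],0); print(b,d.round(1))
E
```

```text
turn [-1.000e-03 -1.000e-03 -1.273e+00] shift [ 556.4 -389.   -77.7]
[0.60420672 0.01265594 0.3       ] [ 0.66196621  0.74953368  0.         -0.        ]
0 [0. 0. 0.]
0.1 [-16.7   0.   -6.5]
0.2 [-32.6   0.  -14.7]
0.3 [-47.7   0.  -24.4]
0.4 [-61.7   0.  -35.6]
0.5 [-74.5   0.  -48.1]
0.6 [-86.    0.  -61.9]
0.7 [-96.1   0.  -76.7]
0.75 [-100.6    0.   -84.5]
```

>>> jog_arm([
  [0,0,-0.1,40,-30,-40,-0.3],
  [0,0,-1.27,556,-389,-78,-0.3],
  [0,0,-1.27,556,-389,-78,-0.3],
  [0,0,-1.27,556,-389,-78,-0.3],
  [0,0,-1.27,556,-389,-78,-0.3],
  [0,0,-1.27,556,-389,-78,-0.3],
  [0,0,-1.27,556,-389,-78,-0.3],
  [0,0,-1.27,556,-389,-78,-0.3],
  [0,0,-1.27,556,-389,-78,-0.3],
  [0,0,-1.27,556,-389,-78,-0.3],
  [0,0,-1.27,556,-389,-78,-0.3],
  [0,0,-1.27,556,-389,-78,-0.3],
], squeeze=10)

```text
time: 1.3
ee_pos: [0.5576, -0.0641, 0.2939]
eef_rot: [0.663, 0.748, -0.0, 0.0]
ft_force: [1.4, -1.5, 0.4]
width: 0.0305
grip_force: 0.0
```

>>> jog_arm([
  [0,0,0,0,0,0,-0.3],
  [0,0,0,0,0,0,-0.3],
])

```text
time: 1.5
ee_pos: [0.5573, -0.0643, 0.2934]
eef_rot: [0.662, 0.75, -0.0, -0.0]
ft_force: [-0.2, -0.6, -0.1]
width: 0.0303
grip_force: 0.0
```

```bash
python3 - <<'E'
from h import *
s=status.read_state(); print(s['time'],s['ee_pos'],s['eef_rot'],s['width'])
rel(uw([-40,0,300]),tool(-UZ,UX))
E
```

```text
1.5 [ 0.5572539  -0.0643397   0.29338802] [ 6.61977839e-01  7.49523246e-01 -8.19613857e-05 -4.88090305e-04] 0.03030144793257949
turn [-0.001 -0.001 -0.   ] shift [70.6 56.1 -6.6]
```

>>> jog_arm([
  [0,0,0,35,28,-7,-0.3],
  [0,0,0,70.6,56,-7,-0.3],
  [0,0,0,70.6,56,-7,-0.3],
  [0,0,0,70.6,56,30,-0.3],
  [0,0,0,70.6,56,60,-0.3],
  [0,0,0,70.6,56,75,-0.3],
  [0,0,0,70.6,56,75,-0.3],
])

```text
time: 2.2
ee_pos: [0.6029, 0.0094, 0.2169]
eef_rot: [0.664, 0.748, -0.002, -0.001]
ft_force: [-0.5, -0.9, -0.3]
width: 0.0306
grip_force: 0.0
```

```bash
python3 - <<'E'
from h import *
rel(uw([-40,0,188]),tool(-UZ,UX))
o=snap('b')
im=o['side']['image'][170:330,190:390]; cv2.imwrite('pics/b1.png',cv2.resize(im,None,fx=3.5,fy=3.5)[:,:,::-1])
E
```

```text
turn [-0.004  0.    -0.005] shift [ 3.1  1.8 28.9]
```

View pics/b1.png

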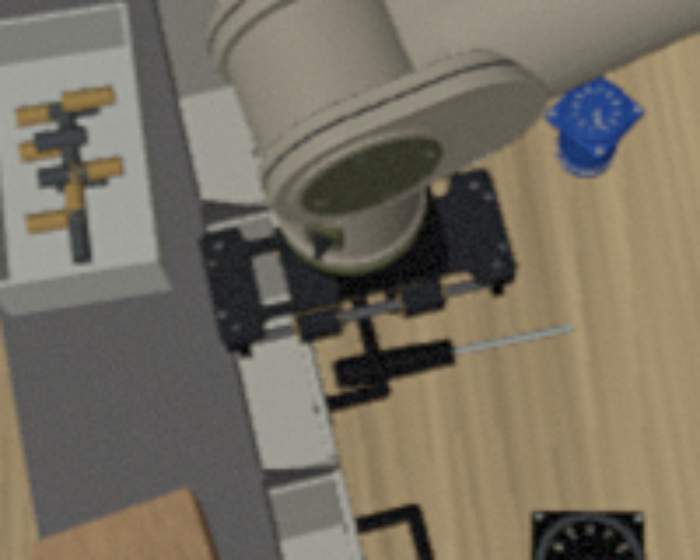

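The gripper sits over the middle handle's bar, seen at about (368,330) in the crop, with its long side along the bin's depth and clear of the roof. I'll go down and grip the bar.

>>> jog_arm([
  [0,0,0,2,1,0,-0.3],
  [0,0,0,2,1,10,-0.3],
  [0,0,0,2,1,20,-0.3],
  [0,0,0,2,1,29,-0.3],
  [0,0,0,2,1,29,-0.3],
  [0,0,0,2,1,29,-1],
  [0,0,0,2,1,29,-1],
  [0,0,0,2,1,29,-1],
  [0,0,0,2,1,29,-1],
], squeeze=10)

```text
time: 3.2
ee_pos: [0.6044, 0.0132, 0.1902]
eef_rot: [0.663, 0.749, -0.001, -0.0]
ft_force: [-6.0, -0.4, 2.9]
width: 0.0113
grip_force: 10.0
```

>>> jog_arm([
  [0,0,0,0,-8.5,3,-1],
  [0,0,0,0,-17,6.5,-1],
  [0,0,0,0,-25,10.5,-1],
  [0,0,0,0,-33,15,-1],
  [0,0,0,0,-40,19.5,-1],
  [0,0,0,0,-48,24.5,-1],
  [0,0,0,0,-55,30,-1],
  [0,0,0,0,-62,36,-1],
  [0,0,0,0,-68,42,-1],
  [0,0,0,0,-74.5,48,-1],
  [0,0,0,0,-80.5,55,-1],
  [0,0,0,0,-86,62,-1],
])

```text
time: 4.4
ee_pos: [0.5189, 0.0028, 0.1272]
eef_rot: [0.663, 0.749, -0.0, -0.0]
ft_force: [-0.3, -0.2, 0.3]
width: 0.0115
grip_force: 10.0
```

>>> jog_arm([
  [0,0,0,0,-5,7,-1],
  [0,0,0,0,-10,15,-1],
  [0,0,0,0,-14,22,-1],
  [0,0,0,0,-15,24,-1],
  [0,0,0,0,-15,24,-1],
  [0,0,0,0,-15,24,-1],
])

```text
time: 5.0
ee_pos: [0.5058, 0.0011, 0.1077]
eef_rot: [0.663, 0.748, 0.001, 0.002]
ft_force: [-27.5, -2.3, 44.4]
width: 0.0107
grip_force: 104.1
```

>>> jog_arm([
  [-0.12,0,0,0,2.8,-2,-1],
  [-0.24,0,0,0,4.5,-2.3,-1],
  [-0.36,0,0,0,6.3,-3,-1],
  [-0.48,0,0,0,8,-3.6,-1],
  [-0.6,0,0,0,9.5,-4.5,-1],
  [-0.6,0,0,0,9.5,-4.5,-1],
])

```text
time: 5.6
ee_pos: [0.5135, 0.0004, 0.1086]
eef_rot: [0.634, 0.713, 0.222, 0.199]
ft_force: [-3.0, -7.9, 3.6]
width: 0.0117
grip_force: 10.0
```

>>> jog_arm([
  [0,0,0,0,0,0,-0.35],
  [0,0,0,0,0,0,-0.35],
  [0,0,0,0,0,0,-0.35],
  [0,0,0,0,0,-15,-0.35],
  [0,0,0,0,0,-30,-0.35],
  [0,0,0,0,0,-60,-0.35],
  [0,0,0,0,0,-100,-0.35],
  [0,0,0,0,0,-140,1],
  [0,0,0,0,0,-140,1],
  [0,0,0,0,0,-140,1],
])

```text
time: 6.6
ee_pos: [0.4478, -0.0078, 0.2213]
eef_rot: [0.633, 0.717, 0.22, 0.192]
ft_force: [-0.3, 1.0, -0.1]
width: 0.045
grip_force: 0.0
```

```bash
python3 - <<'E'
from h import *
o=snap('c'); s=status.read_state(); print(s['ee_pos'],s['eef_rot'])
for n in o:
    c=o[n];W=pts(c);d=W-O;X=d@UX*1000;Y=d@UY*1000;Z=d[...,2]*1000
    dark=c['image'].max(2)<75
    b=dark&(abs(Y)<45)&(X<-120)&(X>-165)&(Z>95)&(Z<135); print(n,b.sum(),X[b].mean(),np.percentile(Z[b],90) if b.any() else 0)
cv2.imwrite('pics/c1.png',np.hstack([cv2.resize(o['side']['image'][150:350,180:380],(400,400)),cv2.resize(o['top']['image'][120:320,200:400],(400,400))])[:,:,::-1])
E
```

```text
[ 0.44737743 -0.00775063  0.21992301] [0.63293315 0.71701162 0.21978608 0.19231234]
side 120 -140.6297656550959 128.32430091312304
top 91 -140.8341355323018 130.94875260154825
```

View pics/c1.png

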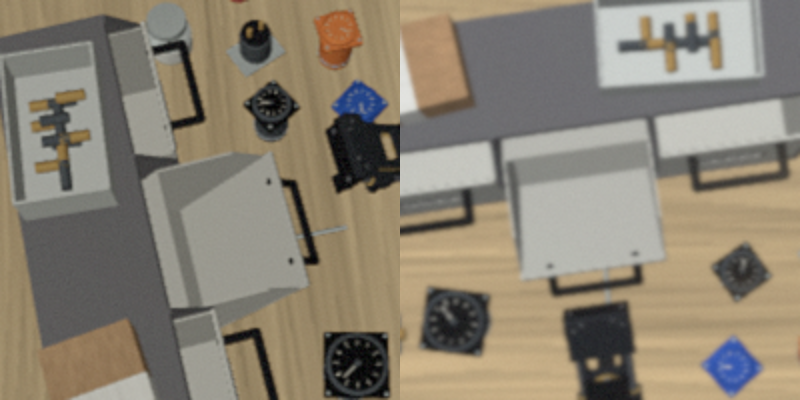

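The bin is fully open: the bar is at the position expected for 0.75 rad, and the gauge at (270,105) in the left crop is untouched. Next is a pick with the tool tilted, so the gripper body clears the bin walls and roof when placing.

```bash
cat >> h.py <<'E'
th,al,o_,e_=.57,.25,22.,4.; rho=th-al
G=np.array([.5212,-.190,0.]); gy=np.radians(34.5)
def yawv(a): return np.array([np.cos(a),np.sin(a),0])
def pick(back):
    D=yawv(gy); zt=-(np.sin(rho)*D+np.cos(rho)*UZ); Rm=tool(zt,yawv(gy-np.pi/2))
    return G+.022*D+.076*UZ+zt*(e_-back)/1000,Rm
def place(F,up,b=.745,th_=th):
    # F flange centre x in hinge axes (mm), gauge tilted back by al, rear base edge on floor, raised by up
    bc=-9+26*np.sin(al); P=np.array([F+o_*np.cos(al),0,bc+76*np.cos(al)-o_*np.sin(al)+up])
    zt=np.array([-np.sin(th_),0,-np.cos(th_)]); T=P+zt*e_
    v=lambda w:U@(hin(w,b)-hin([0,0,0],b))
    return uw(hin(T,b)),tool(v(zt),-UY)
E
python3 - <<'E'
from h import *
for k in(90,0):
    p,Rm=pick(k); print(p.round(4)); rel(p,Rm)
p,Rm=pick(0)
for up in(160,0):
    q,Rq=place(52,up); print(q.round(4),Rq.as_matrix()[:,2].round(2)); rel(q,Rq,p,Rm)
E
```

```text
[ 0.5616 -0.1622  0.1576]
turn [ 0.701 -0.607  0.974] shift [-167.7   43.5  103.9]
[ 0.5383 -0.1783  0.0722]
turn [ 0.701 -0.607  0.974] shift [-180.9  -25.1  160.7]
[0.5631 0.0075 0.2466] [ 0.17  0.02 -0.98]
turn [0.035 0.485 0.482] shift [  64.5 -139.  -205.1]
[0.6708 0.0209 0.129 ] [ 0.17  0.02 -0.98]
turn [0.035 0.485 0.482] shift [ 192.9  -89.1 -123.8]
```

```bash
sed -i 's/gy=np.radians(34.5)/gy=np.radians(-145.5)/; s/yawv(gy-np.pi\/2)/yawv(gy+np.pi\/2)/; s/tool(v(zt),-UY)/tool(v(zt),UY)/' h.py
python3 - <<'E'
from h import *
for k in(90,0):
    p,Rm=pick(k); print(p.round(4)); rel(p,Rm)
E
```

```text
[ 0.4808 -0.2178  0.1576]
turn [ 0.353 -0.044  1.125] shift [-212.7  -28.8   55.1]
[ 0.5041 -0.2017  0.0722]
turn [ 0.353 -0.044  1.125] shift [-199.9  -55.6  140. ]
```

>>> jog_arm([
  [0.05,0,0.14,-45,-6,0,1],
  [0.1,-0.01,0.3,-90,-12,10,1],
  [0.15,-0.02,0.45,-135,-18,25,1],
  [0.2,-0.03,0.6,-175,-23,40,1],
  [0.25,-0.03,0.75,-212.7,-28.8,55,1],
  [0.3,-0.04,0.9,-212.7,-28.8,55,1],
  [0.353,-0.044,1.125,-212.7,-28.8,55,1],
  [0.353,-0.044,1.125,-212.7,-28.8,55,1],
  [0.353,-0.044,1.125,-212.7,-28.8,55,1],
  [0.353,-0.044,1.125,-212.7,-28.8,55,1],
])

```text
time: 7.7
ee_pos: [0.4798, -0.2192, 0.1575]
eef_rot: [0.943, 0.293, 0.153, -0.047]
ft_force: [-0.4, -0.2, -0.2]
width: 0.0867
grip_force: 0.0
```

```bash
python3 - <<'E'
from h import *
p,Rm=pick(90); rel(p,Rm); p,Rm=pick(0); rel(p,Rm)
E
```

```text
turn [ 0.001 -0.001  0.   ] shift [ 1.6 -0.6  0.4]
turn [ 0.001 -0.001  0.   ] shift [ 1.5 -0.8 90.4]
```

>>> jog_arm([
  [0,0,0,1,-0.5,25,1],
  [0,0,0,1,-0.5,50,1],
  [0,0,0,1,-0.5,75,1],
  [0,0,0,1,-0.5,90,1],
  [0,0,0,1,-0.5,90,1],
  [0,0,0,1,-0.5,90,1],
])

```text
time: 8.3
ee_pos: [0.5038, -0.2021, 0.0734]
eef_rot: [0.943, 0.292, 0.153, -0.047]
ft_force: [0.5, -0.9, -0.4]
width: 0.0871
grip_force: 0.0
```

```bash
python3 - <<'E'
from h import *
p,Rm=pick(0); rel(p,Rm)
o=snap('d')
cv2.imwrite('pics/d1.png',np.hstack([cv2.resize(o['side']['image'][150:270,270:390],(400,400)),cv2.resize(o['top']['image'][190:330,310:450],(400,400))])[:,:,::-1])
E
```

```text
turn [ 0.001 -0.001 -0.001] shift [-0.  -0.1  1.3]
```

View pics/d1.png

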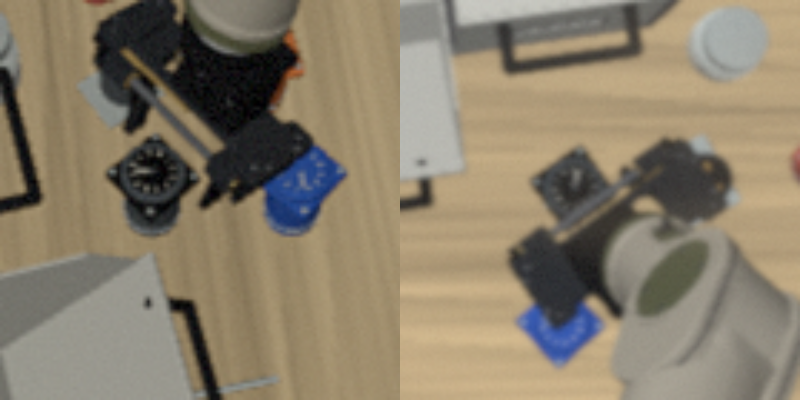

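The left crop shows the gauge at (150,175) with open fingers on both sides of its near part, and the sides line up. I'll go down 1 mm, grip and lift.

>>> jog_arm([
  [0,0,0,0,0,1.5,1],
  [0,0,0,0,0,1.5,-1],
  [0,0,0,0,0,1.5,-1],
  [0,0,0,0,0,1.5,-1],
  [0,0,0,0,0,1.5,-1],
  [0,0,0,0,0,1.5,-1],
], squeeze=45)

```text
time: 9.0
ee_pos: [0.5045, -0.202, 0.0717]
eef_rot: [0.943, 0.291, 0.152, -0.047]
ft_force: [0.4, -0.5, 0.7]
width: 0.0596
grip_force: 45.0
```

>>> jog_arm([
  [0,0,0,0,0,0,-1],
  [0,0,0,3,0,-10,-1],
  [0,0,0,7,0,-20,-1],
  [0,0,0,13,0,-40,-1],
  [0,0,0,26,0,-80,-1],
  [0,0,0,40,0,-120,-1],
  [0,0,0,50,0,-150,-1],
  [0,0,0,50,0,-150,-1],
])

```text
time: 9.8
ee_pos: [0.5066, -0.2027, 0.2359]
eef_rot: [0.943, 0.292, 0.156, -0.044]
ft_force: [1.2, 0.4, -2.2]
width: 0.0595
grip_force: 45.0
```

```bash
python3 - <<'E'
from h import *
q,Rq=place(52,160); print(q); rel(q,Rq)
o=snap('e')
cv2.imwrite('pics/e1.png',np.hstack([cv2.resize(o['side']['image'][150:310,270:430],(400,400)),cv2.resize(o['top']['image'][190:330,310:450],(400,400))])[:,:,::-1])
E
```

```text
[0.56314549 0.00754149 0.24662297]
turn [ 0.203 -0.15  -2.668] shift [ 160.4 -141.6   41.5]
```

View pics/e1.png

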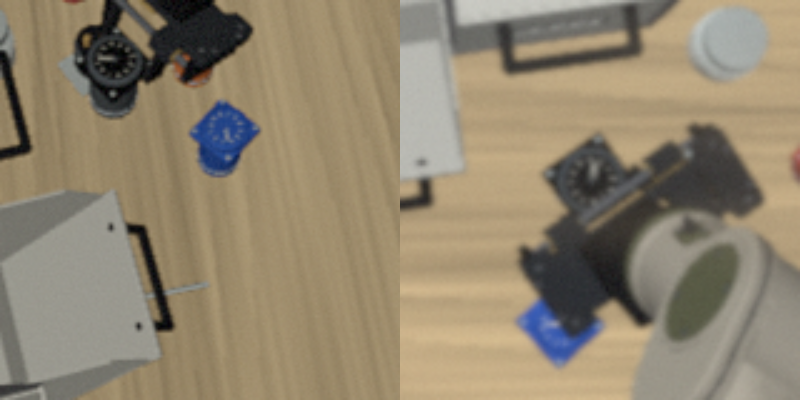

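The gauge is lifted level at (115,65) in the left crop, and its width is still 59.5 mm. Next I'll turn it and carry it to the hover point.

```bash
python3 - <<'E'
from h import *
q,Rq=place(52,160); rel(np.array([.46,-.11,.32]),Rq); rel(q,Rq)
E
```

```text
turn [ 0.195 -0.157 -2.669] shift [  42.4 -100.7  -80.3]
turn [ 0.195 -0.157 -2.669] shift [ 163.1 -139.7   37. ]
```

>>> jog_arm([
  [0.01,-0.008,-0.14,8,-10,-30,-1],
  [0.02,-0.016,-0.28,16,-30,-60,-1],
  [0.03,-0.025,-0.42,24,-50,-80,-1],
  [0.04,-0.033,-0.56,32,-75,-80,-1],
  [0.051,-0.041,-0.7,42,-100,-80,-1],
  [0.061,-0.049,-0.84,42,-100,-80,-1],
  [0.071,-0.058,-0.98,42,-100,-80,-1],
  [0.082,-0.066,-1.12,42,-100,-80,-1],
  [0.092,-0.074,-1.26,42,-100,-80,-1],
  [0.102,-0.082,-1.4,42,-100,-80,-1],
  [0.113,-0.09,-1.54,42,-100,-80,-1],
  [0.123,-0.099,-1.68,42,-100,-80,-1],
])

```text
time: 11.1
ee_pos: [0.4596, -0.1107, 0.3171]
eef_rot: [0.412, 0.907, 0.078, 0.042]
ft_force: [0.1, 0.4, -3.2]
width: 0.0594
grip_force: 45.0
```

```bash
python3 - <<'E'
from h import *
s=status.read_state(); print(s['ee_pos'],s['joint_positions'].round(2))
q,Rq=place(52,180); rel(q,Rq)
E
```

```text
[ 0.45957299 -0.11067128  0.31709908] [ 0.24 -0.12  0.01  1.78 -0.14  1.38  0.98]
turn [ 0.072 -0.063 -0.983] shift [ 29.3 132.4  80.1]
```

>>> jog_arm([
  [0.01,-0.009,-0.14,0,10,0,-1],
  [0.02,-0.018,-0.28,5,30,5,-1],
  [0.03,-0.027,-0.42,10,60,20,-1],
  [0.04,-0.036,-0.56,17,90,40,-1],
  [0.05,-0.045,-0.7,25,120,60,-1],
  [0.06,-0.054,-0.84,29.3,132.4,80,-1],
  [0.072,-0.063,-0.983,29.3,132.4,80,-1],
  [0.072,-0.063,-0.983,29.3,132.4,80,-1],
  [0.072,-0.063,-0.983,29.3,132.4,80,-1],
])

```text
time: 12.0
ee_pos: [0.5506, 0.0048, 0.2627]
eef_rot: [-0.056, 0.995, 0.005, 0.088]
ft_force: [0.0, -0.8, -2.7]
width: 0.0591
grip_force: 45.0
```

```bash
python3 - <<'E'
from h import *
s=status.read_state(); print(s['ee_pos'],s['joint_positions'].round(2),s['ft_force'])
for up in(180,100,50,25,15,5,0): q,Rq=place(52,up); rel(q,Rq)
o=snap('f')
for n in o:
    c=o[n];W=pts(c);d=W-s['ee_pos'];Rt=R.from_quat(s['eef_rot'])
    L=Rt.inv().apply(d.reshape(-1,3)).reshape(W.shape)*1000
    k=(L[...,0]<50)&(L[...,0]>-75)&(abs(L[...,1])<28)&(L[...,2]>-35)&(L[...,2]<90)
    P=L[k]; print(n,k.sum(), P.min(0).round(),P.max(0).round()) if k.any() else print(n,0)
    if k.sum()>60:
        # top disc: fit plane on densest (dial): RANSAC
        best=None;rng=np.random.default_rng(0)
        for _ in range(300):
            a=P[rng.choice(len(P),3,False)];nn=np.cross(a[1]-a[0],a[2]-a[0]);nn/=np.linalg.norm(nn)+1e-9
            i=abs((P-a[0])@nn)<2.5
            if best is None or i.sum()>best.sum():best=i
        Q=P[best];cen=Q.mean(0);nn=np.linalg.svd(Q-cen)[2][2];print(' plane',best.sum(),cen.round(1),nn.round(3))
cv2.imwrite('pics/f1.png',np.hstack([cv2.resize(o['side']['image'][150:350,210:410],(400,400)),cv2.resize(o['top']['image'][120:320,200:400],(400,400))])[:,:,::-1])
E
```

```text
[0.55061264 0.00484981 0.26271646] [ 0.06  0.02 -0.15  1.75 -0.    1.19  1.59] [ 0.01661664 -0.82090893 -2.73578369]
turn [-0.001  0.001 -0.011] shift [1.  1.1 1.2]
turn [-0.001  0.001 -0.011] shift [-42.    1.6  68.6]
turn [-0.001  0.001 -0.011] shift [-69.    2.  110.8]
turn [-0.001  0.001 -0.011] shift [-82.4   2.1 131.8]
turn [-0.001  0.001 -0.011] shift [-87.8   2.2 140.3]
turn [-0.001  0.001 -0.011] shift [-93.2   2.3 148.7]
turn [-0.001  0.001 -0.011] shift [-95.9   2.3 152.9]
side 320 [-28. -27. -18.] [47. 28. 74.]
 plane 139 [-16.1  -0.2  31.8] [-0.957 -0.018 -0.291]
top 45 [-28. -17.  41.] [-19.  20.  72.]
```

View pics/f1.png

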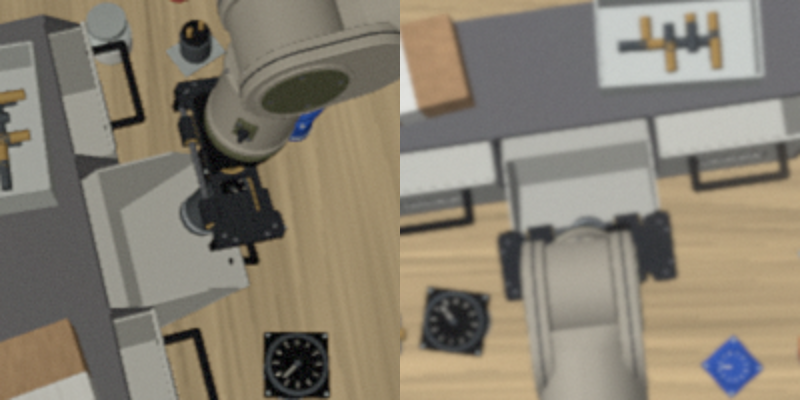

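The side crop shows the case at (200,210) hanging over the open bin. A plane fit to its wall gives a grip tilt of about 0.30 rad, as intended, and it's centred across the bin. I'll lower it along the bin axis.

>>> jog_arm([
  [0,0,-0.011,-14,1.3,23,-1],
  [0,0,-0.011,-28,1.5,46,-1],
  [0,0,-0.011,-42,1.6,68.6,-1],
  [0,0,-0.011,-55,1.8,90,-1],
  [0,0,-0.011,-69,2,111,-1],
  [0,0,-0.011,-77,2,123,-1],
  [0,0,-0.011,-82.4,2,132,-1],
  [0,0,-0.011,-85,2,136,-1],
  [0,0,-0.011,-85,2,136,-1],
])

```text
time: 13.0
ee_pos: [0.6579, 0.0198, 0.1448]
eef_rot: [-0.064, 0.994, 0.005, 0.089]
ft_force: [-0.4, 0.2, -2.1]
width: 0.0595
grip_force: 45.0
```

```bash
python3 - <<'E'
from h import *
s=status.read_state(); print(s['ee_pos'],s['ft_force'],s['torque'])
for up in(20,10,0,-5): q,Rq=place(52,up); rel(q,Rq)
E
```

```text
[0.65786891 0.01977042 0.14475557] [-0.38600631  0.23079871 -2.12057645] [ 0.10436051  0.17609449 -0.01293457]
turn [-0.001  0.003  0.004] shift [ 0.8 -0.4  0.9]
turn [-0.001  0.003  0.004] shift [-4.6 -0.4  9.4]
turn [-0.001  0.003  0.004] shift [-10.   -0.4  17.8]
turn [-0.001  0.003  0.004] shift [-12.7  -0.5  22. ]
```

No contact yet. I'll do the last 20 mm in small steps.

>>> jog_arm([
  [0,0,0,-2,0,4,-1],
  [0,0,0,-4.6,0,9,-1],
  [0,0,0,-6,0,11,-1],
  [0,0,0,-7,0,13,-1],
  [0,0,0,-7,0,13,-1],
])

```text
time: 13.5
ee_pos: [0.6669, 0.021, 0.1328]
eef_rot: [-0.064, 0.994, 0.005, 0.089]
ft_force: [-0.2, 0.9, -2.2]
width: 0.0595
grip_force: 45.0
```

>>> jog_arm([
  [0,0,0,-1,0,2,-1],
  [0,0,0,-2,0,3.5,-1],
  [0,0,0,-2,0,3.5,-1],
])

```text
time: 13.8
ee_pos: [0.6695, 0.0214, 0.1298]
eef_rot: [-0.064, 0.994, 0.005, 0.089]
ft_force: [-0.5, 0.6, -2.4]
width: 0.0594
grip_force: 45.0
```

>>> jog_arm([
  [0,0,0,-0.5,0,1,-1],
  [0,0,0,-1,0,2,-1],
  [0,0,0,-1,0,2,-1],
])

```text
time: 14.1
ee_pos: [0.6709, 0.0215, 0.1283]
eef_rot: [-0.064, 0.994, 0.005, 0.089]
ft_force: [-1.0, 0.2, 0.1]
width: 0.0595
grip_force: 45.0
```

The floor takes the weight (force up 2.3 N) at the predicted height. I'll release slowly.

>>> jog_arm([
  [0,0,0,-0.4,0,0.7,-1],
  [0,0,0,-0.4,0,0.7,0.4],
  [0,0,0,-0.4,0,0.7,0.45],
  [0,0,0,-0.4,0,0.7,0.55],
  [0,0,0,-0.4,0,0.7,0.8],
  [0,0,0,-0.4,0,0.7,1],
  [0,0,0,-0.4,0,0.7,1],
  [0,0,0,-0.4,0,0.7,1],
])

```text
time: 14.9
ee_pos: [0.6713, 0.0216, 0.1276]
eef_rot: [-0.064, 0.994, 0.005, 0.089]
ft_force: [-1.4, 0.3, -0.4]
width: 0.0854
grip_force: 0.7
```

```bash
python3 - <<'E'
from h import *
s=status.read_state()
# straight out along bin z by 220
for up in(0,50,200): q,Rq=place(52,up); rel(q,Rq)
o=snap('g')
cv2.imwrite('pics/g1.png',np.hstack([cv2.resize(o['side']['image'][190:350,200:360],(400,400)),cv2.resize(o['top']['image'][150:290,220:360],(400,400))])[:,:,::-1])
E
```

```text
turn [-0.001  0.003  0.005] shift [ 0.4 -0.6 -1.5]
turn [-0.001  0.003  0.005] shift [ 27.2  -0.5 -43.7]
turn [-0.001  0.003  0.005] shift [ 107.8   -0.3 -170.2]
```

View pics/g1.png

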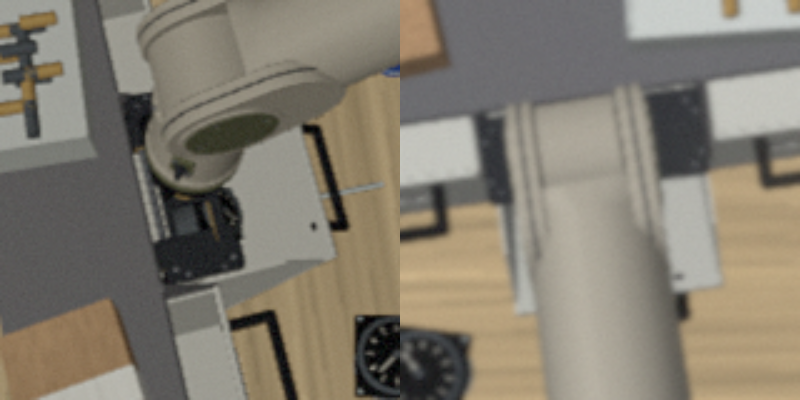

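The gripper hides the gauge in both crops, and a small 0.7 N pad force remains. I'll back out slowly along the bin axis and look again.

>>> jog_arm([
  [0,0,0,0,0,0,1],
  [0,0,0,2.5,0,-4,1],
  [0,0,0,5.5,0,-8.5,1],
  [0,0,0,11,0,-17,1],
  [0,0,0,17,0,-26,1],
])

```text
time: 15.5
ee_pos: [0.6497, 0.0187, 0.151]
eef_rot: [-0.064, 0.994, 0.005, 0.089]
ft_force: [0.5, -0.2, 0.1]
width: 0.0872
grip_force: 0.0
```

>>> jog_arm([
  [0,0,0,11,0,-17,1],
  [0,0,0,27,0,-42,1],
  [0,0,0,48,0,-76,1],
  [0,0,0,70,0,-110,1],
  [0,0,0,95,0,-150,1],
  [0,0,0,135,0,-160,1],
  [0,0,0,175,0,-160,1],
  [0,0,0,175,0,-160,1],
  [0,0,0,175,0,-160,1],
])

```text
time: 16.4
ee_pos: [0.4508, -0.0068, 0.2778]
eef_rot: [-0.064, 0.994, 0.004, 0.09]
ft_force: [0.8, -0.8, -0.0]
width: 0.0873
grip_force: 0.0
```

```bash
python3 - <<'E'
from h import *
s=status.read_state(); print(s['ee_pos'])
o=snap('i')
b=.75
for n in o:
    c=o[n];W=pts(c);d=(W-O)@U*1000; X=d[...,0]-17;Z=d[...,2]-35
    hx=X*np.cos(b)+Z*np.sin(b); hz=-X*np.sin(b)+Z*np.cos(b); hy=d[...,1]
    k=(c['image'].max(2)<85)&(hx>-8)&(hx<105)&(abs(hy)<85)&(hz>10)&(hz<110)
    P=np.stack([hx,hy,hz],-1)[k]; print(n,len(P),np.percentile(P,[2,50,98],axis=0).round(1).tolist())
    t=P[P[:,2]>55]
    if len(t)>30: 
        cen=t.mean(0); nn=np.linalg.svd(t-cen)[2][2]; print(' top',len(t),cen.round(1),nn.round(3))
cv2.imwrite('pics/i1.png',np.hstack([cv2.resize(o['side']['image'][190:350,200:360],(400,400)),cv2.resize(o['top']['image'][150:290,220:360],(400,400))])[:,:,::-1])
E
```

```text
[ 0.4508234  -0.00678409  0.27775314]
side 538 [[-3.3, -23.4, 26.5], [37.1, 7.9, 77.0], [50.5, 32.0, 85.9]]
 top 404 [29.2  5.5 77.6] [-0.112 -0.045 -0.993]
top 475 [[-0.2, -23.3, 20.9], [37.6, -1.8, 78.4], [50.7, 27.1, 86.8]]
 top 381 [29.4  1.7 78.6] [ 0.099 -0.007  0.995]
```

View pics/i1.png

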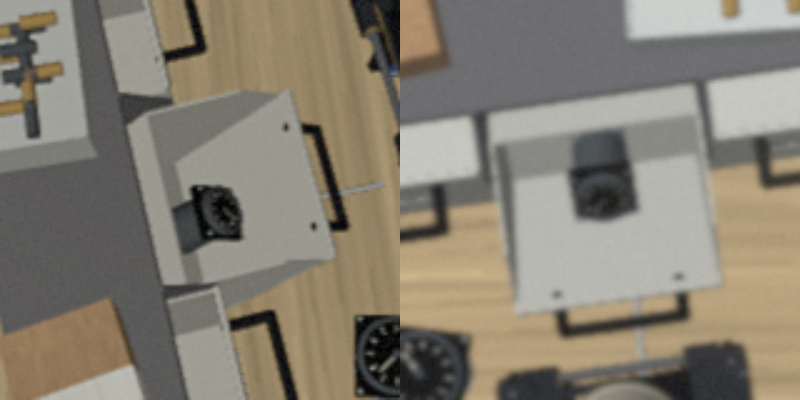

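The right crop shows the gauge standing upright on the bin floor near the front panel (dial at (600,195)), let go. The fit puts its top centre at hinge x≈29, y≈3, tilted about 0.1 rad. Now I'll take the handle again.

```bash
python3 - <<'E'
from h import *
ph=np.radians(34.4); Rh=tool(np.sin(.6)*UX-np.cos(.6)*UZ,UX+0*UZ)
Rp=R.from_quat([.634,.713,.222,.199]); print((Rp.inv()*Rh).as_rotvec())
bar=uw(hin([-57,0,170],.75)); zt=Rh.as_matrix()[:,2]
print('prev tcp pred',bar+zt*.015)
rel(bar+zt*(-.085),Rh); rel(bar+zt*.015,Rh)
E
```

```text
[ 0.00571284  0.00611186 -0.00485827]
prev tcp pred [0.51279785 0.00127036 0.10815366]
turn [-0.331 -0.33   1.551] shift [10.6  0.3 86.2]
turn [-0.331 -0.33   1.551] shift [-30.3   0.2 177.4]
```

>>> jog_arm([
  [-0.03,-0.03,0.14,0,0,0,-0.35],
  [-0.06,-0.06,0.28,0,0,0,-0.35],
  [-0.09,-0.09,0.42,0,0,0,-0.35],
  [-0.12,-0.12,0.56,0,0,0,-0.35],
  [-0.15,-0.15,0.7,0,0,0,-0.35],
  [-0.18,-0.18,0.84,0,0,0,-0.35],
  [-0.21,-0.21,0.98,0,0,0,-0.35],
  [-0.24,-0.24,1.12,0,0,0,-0.35],
  [-0.27,-0.27,1.26,0,0,0,-0.35],
  [-0.3,-0.3,1.4,3,0,20,-0.35],
  [-0.331,-0.33,1.551,6,0,40,-0.35],
  [-0.331,-0.33,1.551,10,0,60,-0.35],
])

```text
time: 17.7
ee_pos: [0.4523, -0.0063, 0.2152]
eef_rot: [0.635, 0.714, 0.222, 0.195]
ft_force: [0.6, 0.5, -0.3]
width: 0.0276
grip_force: 0.0
```

>>> jog_arm([
  [0,0,0,0,0,0,-0.35],
  [0,0,0,0,0,0,-0.35],
])

```text
time: 17.9
ee_pos: [0.4527, -0.0063, 0.2166]
eef_rot: [0.632, 0.717, 0.221, 0.195]
ft_force: [-0.6, -0.0, -0.1]
width: 0.0282
grip_force: 0.0
```

```bash
python3 - <<'E'
from h import *
Rh=tool(np.sin(.6)*UX-np.cos(.6)*UZ,UX)
bar=uw(hin([-57,0,170],.75)); zt=Rh.as_matrix()[:,2]
print(status.read_state()['width'])
for k in(-.085,-.03,.015): rel(bar+zt*k,Rh)
E
```

```text
0.028192808646514935
turn [-0.001 -0.001  0.001] shift [  0.1 -11.2  23.7]
turn [-0.001 -0.001  0.001] shift [  0.  -11.1  78.7]
turn [-0.001 -0.001  0.001] shift [ -0.  -11.1 123.7]
```

>>> jog_arm([
  [0,0,0,0,-6,12,-0.35],
  [0,0,0,0,-11,24,-0.35],
  [0,0,0,0,-11,50,-0.35],
  [0,0,0,0,-11,78,-0.35],
  [0,0,0,0,-11,95,-0.35],
  [0,0,0,0,-11,110,-0.35],
  [0,0,0,0,-11,123,-0.35],
  [0,0,0,0,-11,123,-0.35],
  [0,0,0,0,-11,123,-1],
  [0,0,0,0,-11,123,-1],
  [0,0,0,0,-11,123,-1],
], squeeze=15)

```text
time: 19.0
ee_pos: [0.5123, 0.0008, 0.1091]
eef_rot: [0.632, 0.716, 0.222, 0.196]
ft_force: [3.2, 0.1, 1.5]
width: 0.0117
grip_force: 3.9
```

```bash
python3 - <<'E'
from h import *
s=status.read_state(); R0=R.from_quat(s['eef_rot']); zt=R0.as_matrix()[:,2]
bar0=hin([-57,0,170],.745); print(s['ee_pos'],s['ft_force'],s['width'])
c=s['ee_pos']-uw(bar0)    # tool offset from the bar
for b in np.r_[.7:.09:-.05,.05,0,-.02]:
    tilt=.6*max(b,0)/.745      # tool goes back to vertical as the bin shuts
    Rb=tool(np.sin(tilt)*UX-np.cos(tilt)*UZ,UX); cb=(Rb*R0.inv()).apply(c)
    print(round(b,2),end=' '); rel(uw(hin([-57,0,170],b))+cb,Rb)
E
```

```text
[0.51227133 0.00077936 0.10911588] [3.18504111 0.11867914 1.51287185] 0.011721997280524008
0.7 turn [ 0.037  0.    -0.   ] shift [ 0.   6.8 -3.5]
0.65 turn [ 0.077  0.    -0.   ] shift [ 0.  14.4 -7.1]
0.6 turn [ 0.117  0.    -0.   ] shift [  0.   22.3 -10.2]
0.55 turn [ 0.157  0.    -0.   ] shift [  0.   30.3 -12.9]
0.5 turn [ 0.198  0.    -0.   ] shift [  0.   38.4 -15.3]
0.45 turn [ 0.238  0.    -0.   ] shift [  0.   46.7 -17.2]
0.4 turn [ 0.278  0.    -0.   ] shift [  0.   55.  -18.7]
0.35 turn [ 0.319  0.    -0.   ] shift [  0.   63.4 -19.8]
0.3 turn [ 0.359  0.    -0.   ] shift [  0.   71.8 -20.4]
0.25 turn [ 0.399  0.    -0.   ] shift [  0.   80.2 -20.6]
0.2 turn [ 0.439  0.    -0.   ] shift [  0.   88.7 -20.4]
0.15 turn [ 0.48 -0.   -0.  ] shift [  0.   97.1 -19.8]
0.1 turn [ 0.52 -0.   -0.  ] shift [  0.  105.5 -18.7]
0.05 turn [ 0.56 -0.   -0.  ] shift [  0.  113.8 -17.3]
0.0 turn [ 0.6 -0.  -0. ] shift [  0.  122.  -15.4]
-0.02 turn [ 0.6 -0.  -0. ] shift [  0.  125.4 -14.4]
```

>>> jog_arm([
  [0.037,0,0,0,6.8,-3.5,-1],
  [0.077,0,0,0,14.4,-7.1,-1],
  [0.117,0,0,0,22.3,-10.2,-1],
  [0.157,0,0,0,30.3,-12.9,-1],
  [0.198,0,0,0,38.4,-15.3,-1],
  [0.238,0,0,0,46.7,-17.2,-1],
  [0.278,0,0,0,55,-18.7,-1],
  [0.319,0,0,0,63.4,-19.8,-1],
  [0.359,0,0,0,71.8,-20.4,-1],
  [0.399,0,0,0,80.2,-20.6,-1],
  [0.439,0,0,0,88.7,-20.4,-1],
  [0.439,0,0,0,88.7,-20.4,-1],
])

```text
time: 20.2
ee_pos: [0.5747, 0.0084, 0.1767]
eef_rot: [0.66, 0.747, 0.06, 0.053]
ft_force: [-5.2, -1.8, 9.4]
width: 0.0116
grip_force: 15.0
```

```bash
python3 - <<'E'
from h import *
s=status.read_state(); R0=R.from_quat(s['eef_rot']); print(s['ee_pos'],s['ft_force'],s['width'],s['grip_force'])
p0=np.array([.51227,.00078,.10912]);R00=R.from_quat([.6325,.7160,.2215,.1955])
c=p0-uw(hin([-57,0,170],.745))
for b in (.2,.15,.1,.05,.02,0,-.02):
    tilt=.6*max(b,0)/.745
    Rb=tool(np.sin(tilt)*UX-np.cos(tilt)*UZ,UX); cb=(Rb*R00.inv()).apply(c)
    print(round(b,2),end=' '); rel(uw(hin([-57,0,170],b))+cb,Rb)
E
```

```text
[0.57466935 0.0083869  0.17666284] [-5.21784292 -1.80223755  9.42826331] 0.011632257841892596 15.00087708234787
0.2 turn [ 0. -0. -0.] shift [ 0.2 -1.3  0.4]
0.15 turn [ 0.04 -0.   -0.  ] shift [ 0.2  6.6 -2.6]
0.1 turn [ 0.081 -0.    -0.   ] shift [ 0.2 14.6 -5.2]
0.05 turn [ 0.121 -0.    -0.   ] shift [ 0.2 22.7 -7.4]
0.02 turn [ 0.145 -0.    -0.   ] shift [ 0.2 27.7 -8.5]
0 turn [ 0.161 -0.    -0.   ] shift [ 0.2 31.  -9.2]
-0.02 turn [ 0.161 -0.    -0.   ] shift [ 0.2 34.5 -9.7]
```

>>> jog_arm([
  [0.02,0,0,0,4,-1.5,-1],
  [0.04,0,0,0,8,-3,-1],
  [0.061,0,0,0,12,-4.2,-1],
  [0.081,0,0,0,16,-5.4,-1],
  [0.1,0,0,0,20,-6.5,-1],
  [0.121,0,0,0,24,-7.6,-1],
  [0.135,0,0,0,26.5,-8.2,-1],
  [0.145,0,0,0,29,-8.7,-1],
  [0.155,0,0,0,31,-9.2,-1],
  [0.161,0,0,0,32.5,-9.5,-1],
  [0.161,0,0,0,32.5,-9.5,-1],
])

```text
time: 21.3
ee_pos: [0.6039, 0.012, 0.1907]
eef_rot: [0.662, 0.749, 0.0, 0.0]
ft_force: [-0.6, 0.5, 6.3]
width: 0.0114
grip_force: 15.0
```

```bash
python3 - <<'E'
from h import *
s=status.read_state(); print(s['ee_pos'],s['eef_rot'],s['ft_force'],s['width'],s['grip_force'])
print((s['ee_pos']-np.array([.6044,.0132,.1902]))*1000)
E
```

```text
[0.60387311 0.01202737 0.19069507] [6.62090889e-01 7.49423346e-01 4.51709494e-04 3.15205380e-04] [-0.5633426   0.53021052  6.28292988] 0.011376083336915324 15.000211000442505
[-0.52689389 -1.17262686  0.4950715 ]
```

>>> jog_arm([
  [0,0,0,0,1.5,0,-1],
  [0,0,0,0,1.5,0,-1],
  [0,0,0,0,0.5,0,-0.35],
  [0,0,0,0,0.5,0,-0.35],
  [0,0,0,0,0.5,0,-0.35],
  [0,0,0,0,0.5,-15,-0.35],
  [0,0,0,0,0.5,-40,-0.35],
  [0,0,0,0,0,-80,-0.35],
  [0,0,0,0,-40,-110,-0.35],
  [0,0,0,0,-90,-120,-0.35],
  [0,0,0,0,-140,-120,-0.35],
  [0,0,0,0,-140,-120,-0.35],
])

```text
time: 22.5
ee_pos: [0.4604, -0.0057, 0.3114]
eef_rot: [0.662, 0.749, -0.001, 0.001]
ft_force: [1.4, 1.0, 0.5]
width: 0.0284
grip_force: 0.0
```

>>> jog_arm([
  [0,0,0,-40,0,0,-0.35],
  [0,0,0,-80,0,0,-0.35],
  [0,0,0,-120,0,0,-0.35],
  [0,0,0,-160,0,0,-0.35],
  [0,0,0,-200,0,0,-0.35],
  [0,0,0,-200,0,0,-0.35],
  [0,0,0,-200,0,0,-0.35],
])

```text
time: 23.2
ee_pos: [0.4897, -0.2042, 0.3099]
eef_rot: [0.663, 0.749, 0.0, -0.001]
ft_force: [-0.2, 0.5, 0.3]
width: 0.0284
grip_force: 0.0
```

```bash
python3 - <<'E'
from h import *
o=snap('z'); s=status.read_state(); print(s['ee_pos'],s['ft_force'])
for n in o:
    c=o[n];W=pts(c);d=(W-O)@U*1000;X,Y,Z=d[...,0],d[...,1],d[...,2]; dark=c['image'].max(2)<75
    for y0 in(-195,0,195):
        b=dark&(Z>195)&(Z<222)&(abs(Y-y0)<40)&(X<-25)&(X>-75); print(n,y0,b.sum(),X[b].mean().round(1) if b.any() else 0)
    k=dark&(X>10)&(X<50)&(abs(Y)<85)&(Z>60)&(Z<150);P=d[k];print(' gauge',len(P),P.mean(0).round(1) if len(P) else '',np.percentile(P,[2,98],axis=0).round(1).tolist() if len(P) else '')
    a=dict(np.load(f'a_{n}.npz')); df=np.abs(a['image'].astype(int)-c['image']).max(2); 
cv2.imwrite('pics/z1.png',np.hstack([cv2.resize(o['side']['image'][130:410,170:450],(400,400)),cv2.resize(o['top']['image'][120:320,160:440],(400,286),).copy() if 0 else cv2.resize(o['top']['image'][100:380,160:440],(400,400))])[:,:,::-1])
E
```

```text
[ 0.48986272 -0.20245809  0.31002735] [0.02778616 0.91520602 0.19279061]
side -195 101 -41.0
side 0 129 -40.3
side 195 148 -40.4
 gauge 276 [ 33.4   5.7 110. ] [[16.7, -23.5, 69.7], [49.4, 31.1, 118.0]]
top -195 73 -41.0
top 0 110 -40.7
top 195 97 -40.1
 gauge 159 [ 36.2  -0.6 112.8] [[24.4, -23.5, 104.7], [49.1, 24.9, 120.8]]
```

View pics/z1.png

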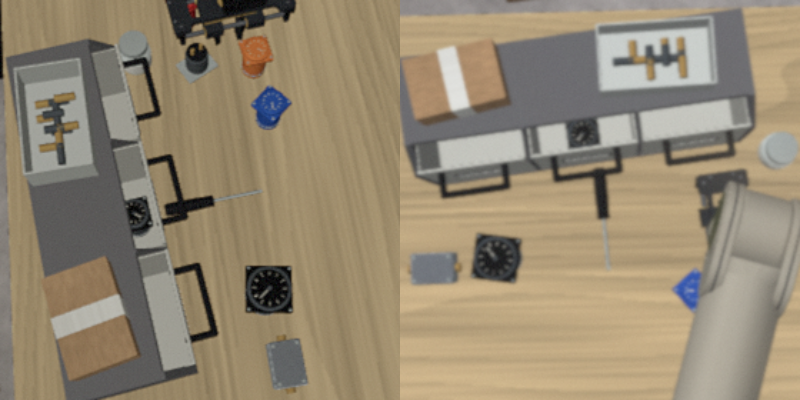

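All three bars sit at unit x≈-40.5, so every bin is shut. The gauge shows dial-up in the middle bin at (583,132) in the right crop, with its top about 117 mm above the bench, and the other parts look undisturbed.

```bash
python3 -c "
from h import *
print(order.close_job())"
```

```text
the job is handed in; nothing more can be done
None
```

I handed the job in at about 23 s on the robot's clock: the gauge stands dial-up on the middle bin's floor, all three bins are shut, and the other parts look unmoved in the final pictures; the hand-in returned no verdict.

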